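# Open the filler cap of the air-line oiler

### The arm

A 6-joint arm with a two-finger parallel gripper is mounted at the origin on a cart in front of the work surface, level with it; the furniture and walls round the work are solid. World frame = base frame: x ahead of the robot, y to its left, z up, the work surface at z = 0. Lengths are in m, angles in rad, forces in N, time in s.
With the tool pointing down it reaches from about 0.35 to 0.975 m from the base axis. Payload 4.9 kg.
Tool frame: the origin (TCP) lies on the mounting face of the last link; the fingertips stand 173 mm ahead of it and the grasp point (between the pads) lies ctrl.pinch_z ahead of it (ctrl.pinch_z is the distance from the TCP to the grasp point, in m); z points along the fingers, y is the line along which they close (so a half turn about z gives the same grasp; the last joint's range is limited). The gripper opens to 85 mm and grips with 20 to 120 N. Pads are 22 mm wide; open, the fingers measure 114 mm over their backs; the gripper's body (76 mm by 85 mm) begins 54 mm behind the grasp point. The pads swing forward as they close: fully open they stand 13 mm farther back than shut.
Start: joints at [1.173, 0.053, 1.613, -0, 1.476, -0.119], TCP at [0.172, 0.601, 0.405] pointing down, gripper open.
Joint ranges: [-3.01, 3.01], [-1.01, 2.22], [0.06, 2.58], [-1.02, 4.17], [0.09, 2.62], [-3.14, 3.14]. Speed limits (rad/s): [2.57, 2.57, 3.14, 3.14, 3.14, 3.14].

### API

Orientations are given as a rotation vector (axis times angle).
In Python, from station import telemetry, eyes, ctrl gives the robot as it stands.
- The arm moves only by the tool apply_moves, never from a script. Its argument "plan" is a list of rows, each a list of 5 numbers: the finger opening in m, from 0 to 0.0854, then the shift along the tool's x, y, z in m, then the turn about the tool's z in rad. In form: [[jaw, x, y, z, roll], ...]. A call has 1 to 12 rows; each row is the pose to reach, as a shift and turn from the pose commanded when the call began, along the tool's axes at that moment; what a row does not reach only later rows make up. A row lasts 1/12 s, in which the tool goes at most 41.7 mm and 7.16 degrees, less where a joint would pass 70% of its speed; a pose out of reach is approached as far as the arm can. A call with a gripper value outside its range is refused whole. The fingers move at their own pace and stop on an object; "newtons" is the grip in N (left out, the last holds). Time passes only in rows, so rows that repeat a pose let the fingers close. It gives the time, the measured TCP pose, the force, the opening and the grip force at its end, in the units of the state.
- telemetry.get_obs(): the state, without advancing time (a new reading comes with each control period).
- eyes.get_image(name): name is "scene" or "top"; returns a dict with "img" (384x512x3 uint8, blue, green, red), "range_z" (384x512 float32, m along the optical axis (not along the pixel's ray), 0 where there is no reading), "K" (3x3 intrinsics, pixels), "pose" (4x4, takes a point from camera to world coordinates). Camera axes: x right, y down, z forward; pixel columns grow to the right and rows downward; lengths in m; the calibration is good to about 2 mm. A picture is of the moment at which its call begins.
- ctrl.finish_job(): hands the job in; it is judged then, once.
Trained networks look in a picture, given as the dict that the camera call returned (one of the last four; its "shot" number tells which), for a name from the list of things; names that differ only in an ending like _2 or _b are one class to them, and where a whole thing is asked for, a point or a joint stands for the part that bears it (a point fixed in the world has none). Each returns a list of dicts, best first, with "confidence" (0 to 1); they miss things now and then, are a little off and sometimes report something else, mostly with a low value. They report only what shows in the picture. A call takes as long as a camera call. They do not tell look-alikes from the thing itself.
- eyes.search_frame(thing, picture): "box" ([left, top, right, bottom] in pixels, round what is visible of it).
- eyes.outline_of(thing, picture): "region" (384x512 bool, what is visible of it) and "box" ([left, top, right, bottom] in pixels, round what is visible of it).
- eyes.tip_of(thing, picture): "point" ([column, row] in pixels: a listed point, or the origin of a listed thing).
The state is a dict: "t": time; "q": joint angles; "dq": joint speeds; "effort": joint torques, N m; "tool_pos": TCP position; "tool_rot": TCP orientation; "contact_force": force on the tool from outside, world axes, zero at the start; "wrist_torque": the same for the moment, N m; "opening": finger opening in m; "grip_force": force on a finger pad.
Only numpy, scipy, OpenCV 4.12 (cv2) and the standard library are available. Lean on these libraries where they do the work, as an engineer would, in place of code of your own. Each camera call takes 0.05 s, during which the arm holds its last target. There are 200 camera calls.

### The job

The bench oiler has to be opened for filling: first turn the black regulator sleeve back to its two-dot setting and leave it there, and only then unscrew the red filler cap. The cap's thread may be left- or right-handed and nothing outside shows which, so try it both ways until it comes free. Lift it off and finish still holding the cap upright in the gripper, about 5 cm or more above its seat, without disturbing the other things on the bench.

Things in the scene. Friction and masses are not known exactly. Their poses are not given: they have to be found in the camera images.
- oiler: Blue cast base of the oiler, fixed to the bench, 120 x 230 x 24 mm; origin at the centre of its underside. Its x axis points away from the robot and its y axis to the robot's left at yaw 0. The black regulator sleeve stands on it at (0, +60 mm), the amber oil reservoir (68 mm across, top 50 mm above the bench) with the red cap at (0, -60 mm).
- sleeve (a joint): Black ribbed regulator sleeve, turns about the vertical, clicks every 0.349 rad and settles in the nearest click when let go; grows counter-clockwise seen from above. A red pointer at its foot shows the setting on a white scale of 1 to 6 dots: one dot = 0, two = 0.349, ... six = 1.745; it stops just beyond both. Starts at four to six dots. A click takes about 0.15 N m.
- sleeve_axis (a point): Point on the axis of the sleeve, 74 mm above the bench, where its ribbed upper part (48 mm diameter, from 50 to 88 mm above the bench) is best gripped. Below 50 mm it widens to 56 mm.
- cap: Red ribbed round filler cap, loose, 49 mm diameter, 34 mm high, 100 to 210 g, a white line on top; origin at the centre of its rim (underside), z up. It sits with the rim on the reservoir, 50 mm above the bench; grip its sides at about 73 mm above the bench, fingertips no lower than 52 mm. Two lugs inside it catch below the neck's flange. Its pose is not reported while it is held.
- neck_seat (a point): Seat of the cap's rim: centre of the reservoir's top, 50 mm above the bench. A brass neck (flange 35 mm across) rises 20 mm from it inside the cap. Bayonet thread, hand unknown: the wrong way the cap stops hard after about 5 degrees (fingers then slip round it; grip at 20 to 40 N); the right way it turns freely and lifts off once 65 to 105 degrees from its start. Locked, it lifts only 2 mm.
- masking_tape: Roll of masking tape, 100 mm diameter, 25 mm high, bystander; origin under its centre.
- mug: Blue and white mug, 92 mm high, bystander.
- combi_square: Steel combination square, 300 mm long, bystander.
Not all that is in view belongs to the job. There is more than one size of the cap; the job needs the smallest.

How it is judged:
On the way, in this order (a step that is already met when the one before it is completed fails the run):
1. the sleeve stands at two dots, with the cap still seated (value of joint sleeve between 0.23 and 0.47 rad and z of cap in the frame of neck_seat below 0.008 m), for 0.3 s.
2. the cap is off its neck, in the fingers (z of cap in the frame of neck_seat above 0.022 m and contact force between cap and the fingers above 1 N), for 0.2 s.
At the end, for the whole second after the job is handed in: The cap is held still between the fingers, upright within 0.4 rad, its rim at least 35 mm above the seat it came from and touching nothing of the oiler; the sleeve stands at two dots (joint 0.23 to 0.47) (z of cap in the frame of neck_seat above 0.035 m and angle between cap's own z axis and vertical below 0.4 rad and linear speed of cap below 0.03 m/s and contact force between cap and the fingers above 1 N and contact force between cap and oiler below 0.1 N and value of joint sleeve between 0.23 and 0.47 rad); the arm keeps its last pose, push and grip.
It fails at once if the cap is lifted off while the sleeve is not at two dots (z of cap in the frame of neck_seat above 0.015 m and (value of joint sleeve below 0.2 rad or value of joint sleeve above 0.5 rad)).
It fails at once if the masking tape, the mug or the square is moved by more than 30 mm (distance of any of masking_tape, mug, combi_square from where it was at the start of the episode above 0.03 m).
It also fails if it takes over 51 s, if anything falls off the work surface, if the arm or the gripper's body presses on something with over 40 N, if the wrist force passes 120 N, or if a joint passes its speed limit or range.

## Working session

There is one attempt and no reset: what is moved stays moved. The work goes in short steps, Python scripts to look and compute and a tool call to move; the robot and the scene stay as the last step left them, time stands still between calls to the robot, and variables do not carry over. Pictures are saved under pics/ and viewed, at most 10 in all, crops included, and the job is handed in when it is done.

Besides the shell and the picture viewer there is one more tool, called after "Request:" by a JSON object that holds its "op" and its "data". apply_moves: Moves the arm, as the interface text tells. Its arguments: {"type":"object","properties":{"plan":{"type":"array","items":{"type":"array","items":{"type":"number"}}},"newtons":{"type":"number"}},"required":["plan"]}

```bash
mkdir -p pics
cat > h.py <<'E'
import numpy as np, cv2
from station import telemetry, eyes, ctrl
def world(p,u,v,z=None):
    K,T=p["K"],np.array(p["pose"]); r=np.linalg.inv(K)@[u,v,1.]
    if z is None:
        d=p["range_z"][int(v),int(u)]
    else:
        d=(z-T[2,3])/(T[:3,:3]@r)[2]
    return T[:3,:3]@(r*d)+T[:3,3]
E
python3 - <<'E'
from h import *
ims=[]
for n in("scene","top"):
    p=eyes.get_image(n); ims.append(p["img"]); print(n,np.round(p["pose"],3).tolist(),p["K"][0,0])
    for t in("cap","sleeve","oiler"):
        for d in eyes.search_frame(t,p)[:4]: print(t,np.round(d["box"]),round(d["confidence"],2))
    for t in("cap","sleeve_axis","neck_seat","oiler"):
        for d in eyes.tip_of(t,p)[:3]:
            z={"cap":.05,"sleeve_axis":.074,"neck_seat":.05,"oiler":0}[t]
            print("tip",t,np.round(d["point"]),round(d["confidence"],2),np.round(world(p,*d["point"],z),3))
    cv2.imwrite(f"pics/{n}.png",p["img"])
o=telemetry.get_obs(); print(o["t"],o["tool_pos"],o["tool_rot"],o["opening"],ctrl.pinch_z)
E
```

```text
scene [[0.852, -0.334, 0.403, 0.156], [-0.524, -0.535, 0.663, -0.58], [-0.006, -0.776, -0.631, 0.608], [0.0, 0.0, 0.0, 1.0]] 351.4408661431891
cap [240. 218. 267. 252.] 0.96
cap [367. 298. 396. 330.] 0.76
cap [282. 219. 314. 254.] 0.74
sleeve [332. 246. 359. 285.] 0.66
oiler [303. 243. 419. 371.] 0.58
tip cap [378. 319.] 0.86 [ 0.518 -0.397  0.05 ]
tip cap [291. 243.] 0.82 [ 0.495 -0.168  0.05 ]
tip cap [253. 241.] 0.62 [ 0.429 -0.12   0.05 ]
tip sleeve_axis [344. 258.] 0.61 [ 0.546 -0.275  0.074]
tip sleeve_axis [250. 179.] 0.36 [0.523 0.051 0.074]
tip neck_seat [378. 322.] 0.86 [ 0.513 -0.401  0.05 ]
tip oiler [355. 306.] 0.78 [ 0.532 -0.338  0.   ]
top [[-0.283, -0.934, 0.218, 0.261], [-0.959, 0.275, -0.066, 0.036], [0.002, -0.228, -0.974, 1.217], [0.0, 0.0, 0.0, 1.0]] 403.633322547189
cap [268. 193. 288. 218.] 0.82
cap [365. 148. 386. 166.] 0.73
cap [276. 163. 300. 189.] 0.7
sleeve [325. 147. 344. 164.] 0.78
oiler [303. 144. 398. 184.] 0.64
tip cap [373. 157.] 0.77 [ 0.512 -0.402  0.05 ]
tip cap [288. 177.] 0.69 [ 0.526 -0.135  0.05 ]
tip cap [278. 205.] 0.67 [ 0.452 -0.084  0.05 ]
tip sleeve_axis [335. 157.] 0.71 [ 0.539 -0.284  0.074]
tip neck_seat [372. 157.] 0.63 [ 0.515 -0.398  0.05 ]
tip oiler [347. 161.] 0.6 [ 0.535 -0.336  0.   ]
0.8 [0.17198224 0.60086457 0.40474316] [-4.36536271e-01 -3.11110570e+00 -7.07148003e-05] 0.08547598275695673 0.1547
```

View pics/scene.png

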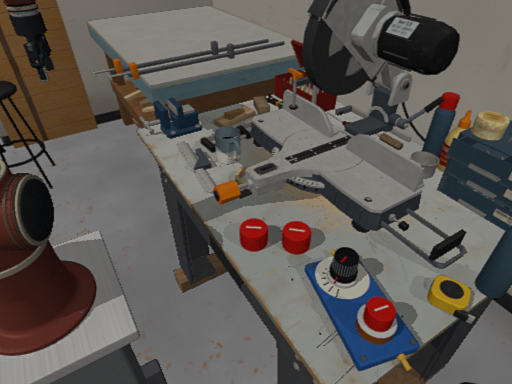

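View pics/top.png

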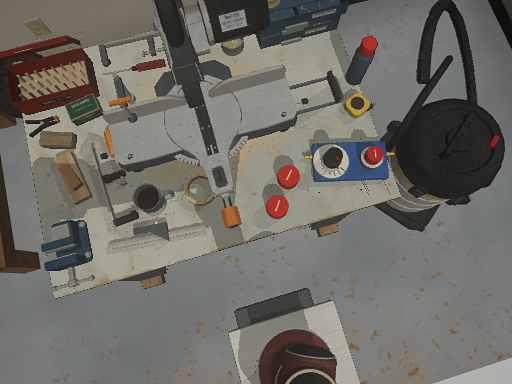

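The oiler lies at the right front with the sleeve at about (345,262) and the cap at (378,315) in scene. Two loose look-alike caps lie to its left, and the saw is behind. Next I'll measure the axes more closely, read the pointer, and check clearance along the path.

```bash
cat >> h.py <<'E'
def cloud(p):
    d=p["range_z"]; v,u=np.mgrid[:384,:512]; r=np.linalg.inv(p["K"])@np.stack([u.ravel(),v.ravel(),np.ones(u.size)])
    T=np.array(p["pose"]); P=(T[:3,:3]@(r*d.ravel())+T[:3,3:]).T
    return P, (d.ravel()>0)
E
python3 - <<'E'
from h import *
C=[];crops=[]
for n in("scene","top"):
    p=eyes.get_image(n); P,ok=cloud(p); C.append(P[ok])
    for nm,c,zt in(("sleeve",(.542,-.28),.088),("cap",(.514,-.4),.084)):
        m=ok&(np.hypot(P[:,0]-c[0],P[:,1]-c[1])<.045)&(abs(P[:,2]-zt)<.012)
        Q=P[m]; (x,y),r=cv2.minEnclosingCircle(Q[:,:2].astype(np.float32)) if len(Q) else ((0,0),0)
        print(n,nm,len(Q),np.round([x,y,r],4),np.round(Q.mean(0),4))
    m=ok&(abs(P[:,2]-.024)<.006)&(np.hypot(P[:,0]-.533,P[:,1]+.337)<.14)
    a=cv2.minAreaRect(P[m][:,:2].astype(np.float32)); print(n,"base",a)
    u0,v0,w=(300,238,120) if n=="scene" else (295,130,110)
    crops.append(cv2.resize(p["img"][v0:v0+w*5//6+30,u0:u0+w],None,fx=3.3,fy=3.3,interpolation=cv2.INTER_CUBIC))
h=min(c.shape[0] for c in crops); cv2.imwrite("pics/crop.png",np.hstack([c[:h] for c in crops]))
P=np.vstack(C); a=np.array([.172,.601]);b=np.array([.542,-.28])
for s in np.linspace(.1,1,19):
    c=a+s*(b-a); m=(np.hypot(P[:,0]-c[0],P[:,1]-c[1])<.09); Z=P[m][:,2]; Z=Z[Z<.25]; print(np.round(c,2),np.round(Z.max(),3) if len(Z) else None,end=" | ")
E
```

```text
scene sleeve 467 [ 0.5424 -0.2807  0.0249] [ 0.5392 -0.2834  0.087 ]
scene cap 694 [ 0.5136 -0.397   0.0252] [ 0.5104 -0.3989  0.0833]
scene base ((0.5272657871246338, -0.3395076096057892), (0.2682383358478546, 0.1199941635131836), 76.2120361328125)
top sleeve 230 [ 0.5432 -0.2797  0.0249] [ 0.5419 -0.2789  0.0889]
top cap 231 [ 0.5149 -0.396   0.0255] [ 0.5133 -0.3947  0.085 ]
top base ((0.5294370651245117, -0.3366624712944031), (0.2742270827293396, 0.12138677388429642), 76.04251098632812)
[0.21 0.51] 0.25 | [0.23 0.47] -0.78 | [0.25 0.42] -0.78 | [0.26 0.38] -0.78 | [0.28 0.34] -0.779 | [0.3  0.29] 0.006 | [0.32 0.25] 0.007 | [0.34 0.2 ] 0.01 | [0.36 0.16] 0.016 | [0.38 0.12] 0.083 | [0.39 0.07] 0.084 | [0.41 0.03] 0.084 | [ 0.43 -0.02] 0.084 | [ 0.45 -0.06] 0.055 | [ 0.47 -0.1 ] 0.056 | [ 0.49 -0.15] 0.056 | [ 0.51 -0.19] 0.095 | [ 0.52 -0.24] 0.095 | [ 0.54 -0.28] 0.095 |
```

View pics/crop.png

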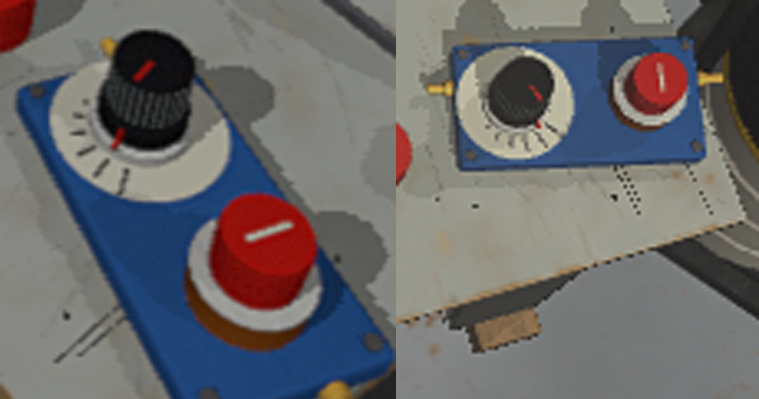

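The crop shows the sleeve pointer at (118,140) in the left panel and marks fanning round the robot-facing side. I'll unwrap the scale to read it.

Run:
```python
from h import *
out=[]
for n,c in(("scene",(.5424,-.2802)),("top",(.543,-.280))):
    p=eyes.get_image(n); T=np.array(p["pose"])
    th=np.deg2rad(np.arange(90,320,.75)); r=np.arange(.018,.062,.0004)
    R,A=np.meshgrid(r,th,indexing="ij")
    X=np.stack([c[0]+R*np.cos(A),c[1]+R*np.sin(A),np.full(R.shape,.026)],-1)
    q=(X-T[:3,3])@T[:3,:3]; m=q/q[...,2:]@p["K"].T
    im=cv2.remap(p["img"],m[...,0].astype(np.float32),m[...,1].astype(np.float32),cv2.INTER_CUBIC)
    im=cv2.resize(im,None,fx=2.5,fy=2.5)
    for a in range(100,320,20): x=int((a-90)/.75*2.5); cv2.line(im,(x,0),(x,8),(0,255,0),1); cv2.putText(im,str(a),(x,20),0,.4,(0,160,0),1)
    out.append(im)
cv2.imwrite("pics/polar.png",np.vstack(out))
```

```text
(no output)
```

View pics/polar.png

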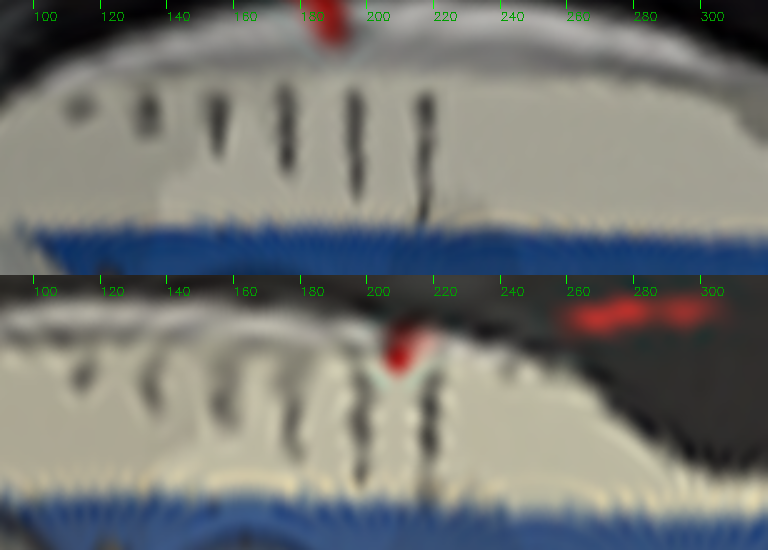

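Allowing for parallax, the pointer is near 197°, which is the five-dot mark; the marks run from one dot at about 114° to six at about 217°. The sleeve therefore needs 60° clockwise, which is +1.047 roll. I'll start the transfer now.

Request:
{"op": "apply_moves", "data": {"plan": [[0.0854,-0.3,-0.372,0,0.6],[0.0854,-0.3,-0.372,0,0.6],[0.0854,-0.3,-0.372,0,0.6],[0.0854,-0.3,-0.372,0,0.6],[0.0854,-0.3,-0.372,0,0.6],[0.0854,-0.3,-0.372,0,0.6],[0.0854,-0.3,-0.372,0,0.6],[0.0854,-0.3,-0.372,0,0.6],[0.0854,-0.3,-0.372,0,0.6],[0.0854,-0.3,-0.372,0,0.6],[0.0854,-0.3,-0.372,0,0.6],[0.0854,-0.3,-0.372,0,0.6]], "newtons": 40}}

```text
t: 2.0
tool_pos: [0.3587, 0.1575, 0.4051]
tool_rot: [1.341, 2.839, -0.0]
contact_force: [-0.3, 0.8, -1.0]
opening: 0.0854
grip_force: 0.0
```

```bash
cat >> h.py <<'E'
from scipy.spatial.transform import Rotation as Ro
def st(target=None):
    o=telemetry.get_obs(); R=Ro.from_rotvec(o["tool_rot"]).as_matrix()
    print("t",round(o["t"],2),"q",np.round(o["q"],2),"pos",np.round(o["tool_pos"],4),"z",np.round(R[:,2],3),"F",np.round(o["contact_force"],1),"open",round(o["opening"],4),"grip",round(o["grip_force"],1))
    if target is not None: print("tool shift",np.round(R.T@(np.array(target)-o["tool_pos"]),4))
E
python3 -c "
from h import *
st([.543,-.280,.30])"
```

```text
t 2.0 q [ 0.22 -0.56  2.12 -0.    1.58 -0.46] pos [0.3587 0.1575 0.4051] z [ 0.002 -0.001 -1.   ] F [-0.3  0.8 -1. ] open 0.0854 grip 0.0
tool shift [-0.4547 -0.1357  0.1059]
```

Request:
{"op": "apply_moves", "data": {"plan": [[0.0854,-0.455,-0.136,0.0,0.6],[0.0854,-0.455,-0.136,0.0,0.6],[0.0854,-0.455,-0.136,0.0,0.6],[0.0854,-0.455,-0.136,0.0,0.6],[0.0854,-0.455,-0.136,0.0,0.6],[0.0854,-0.455,-0.136,0.0,0.6],[0.0854,-0.455,-0.136,0.0,0.6],[0.0854,-0.455,-0.136,0.05,0.6],[0.0854,-0.455,-0.136,0.08,0.6],[0.0854,-0.455,-0.136,0.106,0.6],[0.0854,-0.455,-0.136,0.106,0.6],[0.0854,-0.455,-0.136,0.106,0.6]]}}

```text
t: 3.0
tool_pos: [0.5423, -0.2742, 0.3011]
tool_rot: [2.117, 2.32, 0.0]
contact_force: [-0.4, -0.2, 0.4]
opening: 0.0851
grip_force: 0.0
```

```bash
python3 -c "
from h import *
st([.543,-.280,.2287])"
```

```text
t 3.0 q [-0.59  0.1   1.75  0.    1.3  -0.68] pos [ 0.5423 -0.2742  0.3011] z [ 0.001 -0.    -1.   ] F [-0.4 -0.2  0.4] open 0.0851 grip 0.0
tool shift [-0.0058  0.0001  0.0724]
```

Request:
{"op": "apply_moves", "data": {"plan": [[0.0854,0,0,0.0,0],[0.0854,0,0,0.03,0],[0.0854,0,0,0.06,0],[0.0854,0,0,0.072,0],[0.0854,0,0,0.072,0],[0.0854,0,0,0.072,0],[0.042,0,0,0.072,0],[0.042,0,0,0.072,0],[0.042,0,0,0.072,0],[0.042,0,0,0.072,0],[0.042,0,0,0.072,0],[0.042,0,0,0.072,0]], "newtons": 60}}

```text
t: 4.0
tool_pos: [0.5427, -0.2727, 0.2325]
tool_rot: [2.115, 2.319, 0.001]
contact_force: [-1.6, 0.8, 7.1]
opening: 0.0465
grip_force: 61.2
```

```bash
python3 -c "
from h import *
st([.543,-.280,.2287])"
```

```text
t 4.0 q [-0.59  0.17  1.78  0.    1.18 -0.68] pos [ 0.5427 -0.2727  0.2325] z [ 0.003 -0.002 -1.   ] F [-1.6  0.8  7.1] open 0.0465 grip 61.2
tool shift [-0.0073 -0.0004  0.0038]
```

Request:
{"op": "apply_moves", "data": {"plan": [[0.065,0,0,0,0],[0.065,0,0,0,0],[0.065,-0.007,0,0,0],[0.065,-0.007,0,0,0],[0.065,-0.007,0,0,0]]}}

```text
t: 4.42
tool_pos: [0.5425, -0.2797, 0.2298]
tool_rot: [-2.117, -2.321, 0.0]
contact_force: [-0.4, 0.3, 0.1]
opening: 0.0647
grip_force: 0.0
```

```bash
python3 -c "
from h import *
st([.543,-.280,.2287])"
```

```text
t 4.42 q [-0.6   0.19  1.78 -0.    1.18 -0.69] pos [ 0.5425 -0.2797  0.2298] z [-0.  0. -1.] F [-0.4  0.3  0.1] open 0.0647 grip 0.0
tool shift [-0.0003  0.0005  0.0011]
```

Request:
{"op": "apply_moves", "data": {"plan": [[0.042,0,0,0,0],[0.042,0,0,0,0],[0.042,0,0,0,0],[0.042,0,0,0,0],[0.042,0,0,0,0.12],[0.042,0,0,0,0.24],[0.042,0,0,0,0.36],[0.042,0,0,0,0.48],[0.042,0,0,0,0.6],[0.042,0,0,0,0.72],[0.042,0,0,0,0.84],[0.042,0,0,0,0.96]], "newtons": 70}}

```text
t: 5.42
tool_pos: [0.5437, -0.2793, 0.2306]
tool_rot: [2.949, 1.072, 0.007]
contact_force: [8.4, -1.7, -2.9]
opening: 0.0465
grip_force: 72.5
```

Request:
{"op": "apply_moves", "data": {"plan": [[0.042,0,0,0,0.09],[0.042,0,0,0,0.09],[0.042,0,0,0,0.09],[0.042,0,0,0,0.09]]}}

```text
t: 5.75
tool_pos: [0.5437, -0.2795, 0.2307]
tool_rot: [2.993, 0.946, 0.007]
contact_force: [8.2, -1.2, -2.4]
opening: 0.0465
grip_force: 72.5
```

```bash
python3 -c "
from h import *
st()
print(telemetry.get_obs()['wrist_torque'])"
```

```text
t 5.75 q [-0.6   0.19  1.78  0.    1.18  0.36] pos [ 0.5437 -0.2795  0.2307] z [ 0.005 -0.002 -1.   ] F [ 8.2 -1.2 -2.4] open 0.0465 grip 72.5
[ 5.12774127e-04 -1.30694744e+00 -1.95012140e-01]
```

Request:
{"op": "apply_moves", "data": {"plan": [[0.0854,0,0,0,0],[0.0854,0,0,0,0],[0.0854,0,0,0,0],[0.0854,0,0,-0.03,0],[0.0854,0,0,-0.07,0],[0.0854,0,0,-0.1,0],[0.0854,0,0,-0.13,0],[0.0854,0,0,-0.13,0],[0.0854,0,0,-0.13,0]]}}

```text
t: 6.5
tool_pos: [0.5428, -0.2796, 0.3629]
tool_rot: [2.992, 0.946, 0.004]
contact_force: [-0.2, 0.2, 0.0]
opening: 0.0854
grip_force: 0.0
```

Run:
```python
from h import *
st([.5143,-.3965,.30])
out=[]
for n,u0,v0 in(("scene",300,238),("top",295,130)):
    p=eyes.get_image(n)
    out.append(cv2.resize(p["img"][v0:v0+130,u0:u0+120],None,fx=3.3,fy=3.3,interpolation=cv2.INTER_CUBIC))
cv2.imwrite("pics/after.png",np.hstack(out))
P,ok=cloud(p)
```

```text
t 6.5 q [-0.6   0.05  1.69 -0.    1.4   0.36] pos [ 0.5428 -0.2796  0.3629] z [ 0.004 -0.003 -1.   ] F [-0.2  0.2  0. ] open 0.0854 grip 0.0
tool shift [-0.0906  0.0789  0.0631]
```

View pics/after.png

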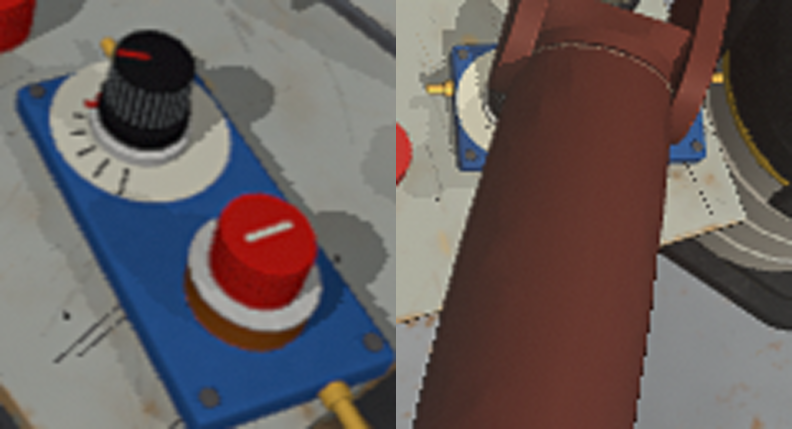

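The pointer is now at (92,103) in the left panel, further clockwise. I'll check the angle at the pointer's height of about 39 mm, using the earlier reading as a cross-check.

Run:
```python
from h import *
p=eyes.get_image("scene")
for nm,im in(("before",cv2.imread("pics/scene.png")),("now",p["img"])):
    b=im.astype(int); m=(b[...,2]>110)&(b[...,2]-b[...,1]>50)&(b[...,2]-b[...,0]>50)
    n,l,s,c=cv2.connectedComponentsWithStats(m.astype(np.uint8),connectivity=8)
    for i in range(1,n):
        u,v=c[i]
        if 318<u<362 and 245<v<300:
            for z in(.039,.088):
                w=world(p,u,v,z)-[.5424,-.2802,0]; print(nm,s[i][4],np.round(c[i],1),z,"ang",round(np.degrees(np.arctan2(w[1],w[0]))%360,1),"r",round(np.hypot(*w[:2]),4))
```

```text
before 11 [343.3 258.9] 0.039 ang 43.6 r 0.0359
before 11 [343.3 258.9] 0.088 ang 198.7 r 0.0101
before 1 [336. 278.] 0.039 ang 193.4 r 0.0211
before 1 [336. 278.] 0.088 ang 210.2 r 0.0603
before 4 [334.5 281. ] 0.039 ang 197.6 r 0.0294
before 4 [334.5 281. ] 0.088 ang 210.0 r 0.0681
now 13 [339.8 254.1] 0.039 ang 53.2 r 0.0484
now 13 [339.8 254.1] 0.088 ang 125.5 r 0.0117
now 7 [327.1 269. ] 0.039 ang 133.2 r 0.0301
now 7 [327.1 269. ] 0.088 ang 186.4 r 0.0525
```

The foot pointer reads 133°, which matches the two-dot mark at about 134°. Next is the cap.

Request:
{"op": "apply_moves", "data": {"plan": [[0.0854,-0.03,0.026,0,0],[0.0854,-0.06,0.052,0,0],[0.0854,-0.09,0.079,0,0],[0.0854,-0.091,0.079,0,0],[0.0854,-0.091,0.079,0.03,0],[0.0854,-0.091,0.079,0.063,0],[0.0854,-0.091,0.079,0.063,0],[0.0854,-0.091,0.079,0.063,0]], "newtons": 30}}

```text
t: 7.32
tool_pos: [0.5125, -0.395, 0.2926]
tool_rot: [-2.988, -0.945, 0.007]
contact_force: [0.6, -0.5, 0.5]
opening: 0.0853
grip_force: 0.0
```

```bash
python3 -c "
from h import *
st([.5143,-.3965,.2277])"
```

```text
t 7.32 q [-0.77  0.2   1.65 -0.    1.3   0.19] pos [ 0.5125 -0.395   0.2926] z [-0.006  0.006 -1.   ] F [ 0.6 -0.5  0.5] open 0.0853 grip 0.0
tool shift [0.0008 0.0028 0.0649]
```

Request:
{"op": "apply_moves", "data": {"plan": [[0.0854,0,0.001,0.03,0],[0.0854,0,0.001,0.055,0],[0.0854,0,0.001,0.069,0],[0.0854,0,0.001,0.069,0],[0.0854,0,0.001,0.069,0],[0.0854,0,0.001,0.069,0]]}}

```text
t: 7.82
tool_pos: [0.5148, -0.3976, 0.2303]
tool_rot: [2.992, 0.947, 0.002]
contact_force: [-0.2, 0.0, 0.4]
opening: 0.085
grip_force: 0.0
```

```bash
python3 -c "
from h import *
st([.5143,-.3965,.2277])"
```

```text
t 7.82 q [-0.77  0.27  1.68 -0.    1.19  0.19] pos [ 0.5148 -0.3976  0.2303] z [ 0.002 -0.002 -1.   ] F [-0.2  0.   0.4] open 0.085 grip 0.0
tool shift [ 0.0002 -0.0012  0.0026]
```

Good. I'll grip at 30 N and try counter-clockwise (negative roll) by about 0.36 rad.

Request:
{"op": "apply_moves", "data": {"plan": [[0.042,0,0,0.002,0],[0.042,0,0,0.002,0],[0.042,0,0,0.002,0],[0.042,0,0,0.002,0],[0.042,0,0,0.002,0],[0.042,0,0,0.002,0],[0.042,0,0,0.002,-0.08],[0.042,0,0,0.002,-0.16],[0.042,0,0,0.002,-0.24],[0.042,0,0,0.002,-0.32]], "newtons": 30}}

```text
t: 8.65
tool_pos: [0.5145, -0.3972, 0.2271]
tool_rot: [2.805, 1.413, 0.003]
contact_force: [0.6, 3.4, 5.3]
opening: 0.0482
grip_force: 38.7
```

```bash
python3 -c "
from h import *
st()
print(telemetry.get_obs()['wrist_torque'])"
```

```text
t 8.65 q [-0.77  0.27  1.68  0.    1.19 -0.14] pos [ 0.5145 -0.3972  0.2271] z [ 0.002  0.    -1.   ] F [0.6 3.4 5.3] open 0.0482 grip 38.7
[ 0.38768844 -0.11950152 -0.91835463]
```

The torque of −0.92 N m shows a hard stop, so this is the wrong way. I'll turn clockwise instead.

Request:
{"op": "apply_moves", "data": {"plan": [[0.042,0,0,0,0.1],[0.042,0,0,0,0.2],[0.042,0,0,0,0.3],[0.042,0,0,0,0.4],[0.042,0,0,0,0.5],[0.042,0,0,0,0.6],[0.042,0,0,0,0.7]]}}

```text
t: 9.23
tool_pos: [0.5145, -0.3975, 0.2271]
tool_rot: [3.12, 0.357, 0.002]
contact_force: [0.5, -1.4, 4.3]
opening: 0.0484
grip_force: 38.6
```

```bash
python3 -c "
from h import *
st()
print(telemetry.get_obs()['wrist_torque'])"
```

```text
t 9.23 q [-0.77  0.27  1.68 -0.    1.19  0.57] pos [ 0.5145 -0.3975  0.2271] z [ 0.001 -0.002 -1.   ] F [ 0.5 -1.4  4.3] open 0.0484 grip 38.6
[0.07435182 0.01065797 0.04038453]
```

It turns freely. Continuing clockwise.

Request:
{"op": "apply_moves", "data": {"plan": [[0.042,0,0,0,0.12],[0.042,0,0,0,0.24],[0.042,0,0,0,0.36],[0.042,0,0,0,0.48],[0.042,0,0,0,0.6],[0.042,0,0,0,0.72],[0.042,0,0,0,0.84],[0.042,0,0,0,0.96],[0.042,0,0,0,1.08],[0.042,0,0,0,1.2],[0.042,0,0,0,1.32],[0.042,0,0,0,1.32]]}}

```text
t: 10.23
tool_pos: [0.5145, -0.3976, 0.2271]
tool_rot: [2.686, -1.627, 0.003]
contact_force: [-0.4, 0.1, 4.7]
opening: 0.0485
grip_force: 38.7
```

Request:
{"op": "apply_moves", "data": {"plan": [[0.042,0,0,-0.002,0],[0.042,0,0,-0.004,0],[0.042,0,0,-0.006,0],[0.042,0,0,-0.006,0]]}}

```text
t: 10.57
tool_pos: [0.5139, -0.3968, 0.2315]
tool_rot: [-2.689, 1.623, 0.002]
contact_force: [-0.7, -1.0, -1.5]
opening: 0.0482
grip_force: 38.0
```

```bash
python3 -c "
from h import *
st()
print(telemetry.get_obs()['wrist_torque'])"
```

```text
t 10.57 q [-0.77  0.27  1.68  0.    1.2   1.88] pos [ 0.5139 -0.3968  0.2315] z [-0.001  0.001 -1.   ] F [-0.7 -1.  -1.5] open 0.0482 grip 38.0
[ 0.02300248 -0.02008058  0.02472898]
```

Only the cap's weight shows (−1.5 N), so it's free. Lifting.

Request:
{"op": "apply_moves", "data": {"plan": [[0.042,0,0,-0.01,0],[0.042,0,0,-0.02,0],[0.042,0,0,-0.03,0],[0.042,0,0,-0.04,0],[0.042,0,0,-0.05,0],[0.042,0,0,-0.06,0],[0.042,0,0,-0.07,0],[0.042,0,0,-0.075,0],[0.042,0,0,-0.075,0],[0.042,0,0,-0.075,0],[0.042,0,0,-0.075,0],[0.042,0,0,-0.075,0]]}}

```text
t: 11.57
tool_pos: [0.5139, -0.3968, 0.3059]
tool_rot: [-2.688, 1.625, 0.003]
contact_force: [0.2, -0.1, -2.6]
opening: 0.0482
grip_force: 38.1
```

Run:
```python
from h import *
st()
p=eyes.get_image("scene")
cv2.imwrite("pics/lift.png",cv2.resize(p["img"][190:350,280:440],None,fx=3.5,fy=3.5,interpolation=cv2.INTER_CUBIC))
```

```text
t 11.57 q [-0.77  0.19  1.64 -0.    1.32  1.89] pos [ 0.5139 -0.3968  0.3059] z [-0.001  0.001 -1.   ] F [ 0.2 -0.1 -2.6] open 0.0482 grip 38.1
```

View pics/lift.png

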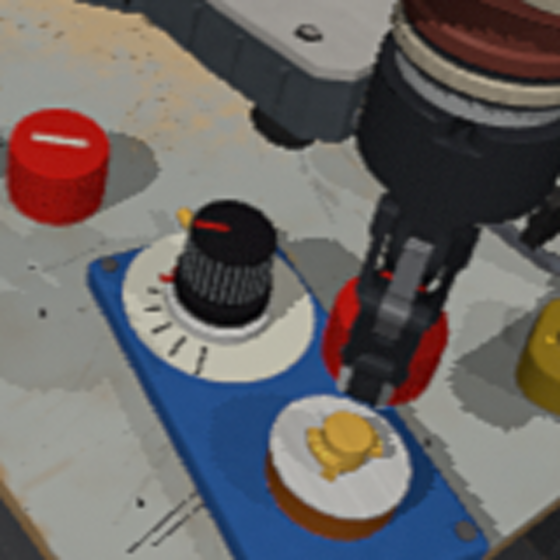

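The cap is in the fingers at about (385,340), clear above the bare brass neck at (348,440). The sleeve pointer at (168,277) hasn't moved. I'll hand the job in.

```bash
python3 -c "
from h import *
print(ctrl.finish_job())"
```

```text
the job is handed in; nothing more can be done
None
```

The job is handed in: the sleeve went from five dots back to two, the cap proved left-handed (it came free clockwise), and it is held upright about 75 mm above its seat; no verdict came back.

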